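Fit the lens and opal discs into the viewing cell and clamp them

ROBOT

A 6-joint arm with a two-finger parallel gripper is mounted at the origin on a cart in front of the work surface, level with it; the furniture and walls round the work are solid. World frame = base frame: x ahead of the robot, y to its left, z up, the work surface at z = 0. Lengths are in m, angles in rad, forces in N, time in s.
With the tool pointing down it reaches from about 0.35 to 0.875 m from the base axis. Payload 15.5 kg.
Tool frame: the origin (TCP) lies on the centre line of the jaws, within the pads' length; the fingertips stand 17 mm ahead of it and the grasp point (between the pads) lies 2 mm behind it; z points along the fingers, y is the line along which they close (so a half turn about z gives the same grasp; the last joint's range is limited). The gripper opens to 85 mm and grips with 20 to 120 N. Pads are 22 mm wide; open, the fingers measure 114 mm over their backs; the gripper's body (76 mm by 85 mm) begins 54 mm behind the grasp point. The pads swing forward as they close: fully open they stand 13 mm farther back than shut.
Start: joints at [-1.411, 0.494, 1.345, -0, 1.302, -0.096], TCP at [0.158, -0.605, 0.248] pointing down, gripper open.
Joint ranges: [-2.91, 2.91], [-0.82, 2.16], [0.22, 2.67], [-1.22, 4.37], [0.12, 2.79], [-3.08, 3.08]. Speed limits (rad/s): [1.89, 1.89, 2.57, 3.01, 3.01, 3.01].

INTERFACE

Orientations are given as a rotation vector (axis times angle).
In Python, from cell import arm, jaws, get_obs, vision, workorder gives the robot as it stands. Calls block until the motion is done:
- arm.movep(position, orientation): joint-space move of the TCP to a pose.
- arm.line_to(position, frame=None, max_speed=0.15): straight line of the TCP; frame=None keeps the orientation; max_speed is the mean speed in m/s.
- arm.movej(angles): joint-space move.
- jaws.move_gripper(opening): opening from 0.0 (shut) to 1.0 (fully open); the grip force is fixed at half the most; returns when the fingers have stopped.
- arm.hold(seconds).
- arm.solve_ik(position, orientation): joint angles nearest the present ones, or None.
- get_obs(): the state.
- vision.grab_frame(name): name is "scene" or "top"; returns (picture, depth): 480x640x3 uint8, blue, green, red; 480x640 float32, m along the optical axis (not along the pixel's ray), 0 where there is no reading.
- vision.get_calibration(name): a dict with "camera_matrix" (3x3 intrinsics, pixels), "rvec" (rotation vector, rad) and "tvec" (3), from world to camera coordinates, as OpenCV has them. Camera axes: x right, y down, z forward; pixel columns grow to the right and rows downward; lengths in m; the calibration is good to about 2 mm. A picture is of the moment at which its call begins. get_calibration takes no time and is no camera call.
A pose or a line that the arm cannot do raises arm.MotionError and nothing moves.
- workorder.close_job(): hands the job in; it is judged then, once.
The state is a dict: "clock": time; "qpos": joint angles; "qd": joint speeds; "joint_torque": joint torques, N m; "position": TCP position; "eef_rot": TCP orientation; "force": force on the tool from outside, world axes, zero at the start; "moment": the same for the moment, N m; "finger_gap": opening from 0.0 (shut) to 1.0 (fully open); "finger_force": force on a finger pad.
Only numpy, scipy, OpenCV 4.12 (cv2) and the standard library are available. Lean on these libraries where they do the work, as an engineer would, in place of code of your own. Each camera call takes 0.05 s, during which the arm holds its last target. There are 200 camera calls.

TASK

Make up the viewing cell: take the large lens out of the crate (leave everything else in the crate) and lay it flat on the cell's seat, then stack every opal disc lying on the table flat on top of it. Then swing the cell's arm fully closed over the stack and screw the retaining ring on the arm clockwise until it sits snug on the stack, and leave it so.

Things in the scene. Friction and masses are not known exactly. Their poses are not given: they have to be found in the camera images.
- cell: Viewing cell, fixed to the table, elsewhere and turned in each start. Origin on the table under the cell's axis. Grey base plate 215 x 125 x 10 mm (x from -132 to +82 mm, y +-62). On it a round seat of 40 mm diameter between two curved jaws on its +x and -x sides (bore 53 mm, each about 50 mm wide, 34 mm between their edges on either side, straight to z = 56 mm, then a flared lip to 64 mm).
- cell_seat (a point): Centre of the top of the seat, 20 mm above the table; axes as the cell's. The lens (12 mm) lies on it, the discs (6 mm each) on the lens. The +y and -y sides are open: two fingers closing along the cell's y can go down beside the stack, as low as z = 12 mm above the table.
- swing_arm (a joint): Angle of the swing arm about its upright pivot, rad. 0 = fully closed against its stop, ring over the cell, arm along the cell's +x; grows anticlockwise seen from above: the open arm (1.5 to 1.9 at the start) points to the cell's +y side. Needs 0.2 N m, stays where it is left. Arm between z = 63 and 75 mm (hub cap 80).
- cell_pivot (a point): Point on the swing arm's pivot axis, 80 mm from the cell's axis on its -x side, 64 mm above the table.
- handle_pin (a point): Middle of the upright round handle pin at the arm's end, 14 mm in diameter, standing from z = 71 to 107 mm; this point at z = 91 mm, 138 mm from the pivot axis. Pinch it from above or push it.
- ring_grip (a point): Centre of the knurled retaining ring (40 mm in diameter, 18 mm high; 8 mm below its top; z = 106 mm at the start), on the arm 80 mm from the pivot. Grip it from above across its diameter. Clockwise from above it goes down. Takes 0.08 N m; a friction stop slips at 0.16 N m, so it cannot be overtightened: when snug the grip turns on but sinks no more.
- collar (a joint): How far the brass threaded collar under the ring is turned down, rad, clockwise positive, 0 at the start, at most 7.4. Sinks 18 mm a turn (2.86 mm/rad). With the lens and two, three or four discs in the cell (top at z = 44, 50 or 56 mm) its foot meets the stack at about 5.2, 3.1 or 1.0 rad, and it is snug and stops turning about 1 rad after that.
- foot: Round steel pressure foot under the collar, 31 mm in diameter, sinking with it (it does not turn); origin at the centre of its underside, z = 59 mm when collar is 0. A spring in it (3 N/mm) gives way by up to 3 mm: then the ring is snug and stops sinking. Snug means that the spring is pressed in most of the way.
- crate: Low open wooden crate 210 x 210 x 34 mm, walls and floor 5 mm thick, fixed; origin on the table under its centre. In it lie five things at random, one in the middle and four about 46 mm out along x and y; fingers closing along the crate's x or y find room beside the large lens.
- lens_mid (a point): Centre of the large lens in its dark metal mount: a flat disc 50 mm in diameter, 12 mm thick (this point 6 mm above its underside), glass side (z) up, about 50 g. It starts in the crate.
- small_lens_mid (a point): Centre of a smaller lens of the same make, 34 mm in diameter, 12 mm thick, in the crate; not wanted.
- eye_loupe_mid (a point): Centre of a black eye loupe, 34 mm in diameter, 30 mm high, in the crate; not wanted.
- vial_mid (a point): Centre of a small glass vial, 24 mm in diameter, 44 mm high, in the crate; not wanted.
- pot_mid (a point): Centre of a flat round bead pot, 42 mm in diameter, 19 mm high, in the crate; not wanted.
- disc0_mid (a point): Centre of an opal glass disc in a thin aluminium rim, 50 mm in diameter, 6 mm thick (either side up), about 30 g, flat on the table at the start. Two to four of the discs are present; an absent one has no pose.
- disc1_mid (a point): Centre of an opal glass disc in a thin aluminium rim, 50 mm in diameter, 6 mm thick (either side up), about 30 g, flat on the table at the start. Two to four of the discs are present; an absent one has no pose.
- disc2_mid (a point): Centre of an opal glass disc in a thin aluminium rim, 50 mm in diameter, 6 mm thick (either side up), about 30 g, flat on the table at the start. Two to four of the discs are present; an absent one has no pose.
- disc3_mid (a point): Centre of an opal glass disc in a thin aluminium rim, 50 mm in diameter, 6 mm thick (either side up), about 30 g, flat on the table at the start. Two to four of the discs are present; an absent one has no pose.
Mind the look-alikes: they are no part of the job. What is shaped like the part that bears pot_mid but green or red is not meant. What is shaped like the part that bears disc0_mid but orange is not meant.

How it is judged:
On the way, in this order (a step that is already met when the one before it is completed fails the run):
1. the large lens lies flat on the seat of the cell (horizontal distance between lens_mid and cell_seat below 0.005 m and z of lens_mid in the frame of cell_seat between 0.003 and 0.0085 m and angle between lens_mid's own z axis and vertical below 0.08 rad), for 0.2 s.
2. every opal disc lies flat on the lens in the cell (all of step 1 and horizontal distance between each of disc0_mid, disc1_mid, disc2_mid, disc3_mid and cell_seat below 0.005 m and z of disc0_mid in the frame of cell_seat between 0.012 and 0.036 m and (angle between disc0_mid's own z axis and vertical below 0.08 rad or angle between disc0_mid's own z axis and vertical above 3.06 rad) and z of disc1_mid in the frame of cell_seat between 0.012 and 0.036 m and (angle between disc1_mid's own z axis and vertical below 0.08 rad or angle between disc1_mid's own z axis and vertical above 3.06 rad) and z of disc2_mid in the frame of cell_seat between 0.012 and 0.036 m and (angle between disc2_mid's own z axis and vertical below 0.08 rad or angle between disc2_mid's own z axis and vertical above 3.06 rad) and z of disc3_mid in the frame of cell_seat between 0.012 and 0.036 m and (angle between disc3_mid's own z axis and vertical below 0.08 rad or angle between disc3_mid's own z axis and vertical above 3.06 rad)), for 0.2 s.
3. the swing arm is fully closed over the stack (all of step 2 and value of joint swing_arm below 0.06 rad), for 0.2 s.
4. the retaining ring's foot presses on the stack (value of joint swing_arm below 0.06 rad and (contact force between foot and disc0 above 4 N or contact force between foot and disc1 above 4 N or contact force between foot and disc2 above 4 N or contact force between foot and disc3 above 4 N)), for 0.2 s.
At the end, for the whole second after the job is handed in: The large lens lies flat on the seat (within 5 mm of the axis), all the discs present lie flat on it within 5 mm of the axis, the arm is closed to within 0.06 rad, the foot presses on the top disc with more than 4 N, and the other four things are still in the crate (all of step 2 and all of step 4 and x of small_lens_mid in the frame of crate between -0.1 and 0.1 m and y of small_lens_mid in the frame of crate between -0.1 and 0.1 m and height (world z) of each of small_lens_mid, eye_loupe_mid, vial_mid, pot_mid below 0.05 m and x of eye_loupe_mid in the frame of crate between -0.1 and 0.1 m and y of eye_loupe_mid in the frame of crate between -0.1 and 0.1 m and x of vial_mid in the frame of crate between -0.1 and 0.1 m and y of vial_mid in the frame of crate between -0.1 and 0.1 m and x of pot_mid in the frame of crate between -0.1 and 0.1 m and y of pot_mid in the frame of crate between -0.1 and 0.1 m); the robot touches nothing.
Of disc0, disc1, disc2, disc3 only 2 to 4 are there at a start; the rules pass over those that are not, and their reading is None.
At some moment in a run one of disc0, disc1, disc2, disc3 may be knocked a few centimetres aside while the robot is not near it.
Once in a run the grip may slacken for a moment while it holds something.
It also fails if it takes over 192 s, if anything falls off the work surface, if the arm or the gripper's body presses on something with over 40 N, if the wrist force passes 120 N, or if a joint passes its speed limit or range.

## Working session

There is one attempt and no reset: what is moved stays moved. The work goes in short steps, each a Python script; the robot and the scene stay as the last script left them, time stands still between calls to the robot, and variables do not carry over. Pictures are saved under pics/ and viewed, at most 14 in all, crops included, and the job is handed in when it is done.

```bash
ls; mkdir -p pics; python3 - <<'E'
from cell import arm,jaws,get_obs,vision
import cv2,numpy as np
for n in("scene","top"):
    im,d=vision.grab_frame(n); cv2.imwrite(f"pics/{n}0.png",im); np.save(f"{n}0.npy",d)
    c=vision.get_calibration(n); print(n,c); R=cv2.Rodrigues(np.array(c["rvec"]))[0]; print(-R.T@np.array(c["tvec"]).ravel())
o=get_obs();print(o["clock"],o["position"],o["eef_rot"],o["finger_gap"])
E
```

```text
pics
scene {'camera_matrix': array([[433.89437989,   0.        , 323.34571331],
       [  0.        , 433.89437989, 236.99737994],
       [  0.        ,   0.        ,   1.        ]]), 'rvec': array([ 1.03233396, -2.30928577,  1.1101349 ]), 'tvec': array([0.37195446, 0.33590215, 0.65928439])}
[0.00278276 0.47475389 0.67855529]
top {'camera_matrix': array([[511.29020288,   0.        , 325.36114502],
       [  0.        , 511.29020288, 237.41761763],
       [  0.        ,   0.        ,   1.        ]]), 'rvec': array([ 2.13524742, -2.18585536,  0.14408822]), 'tvec': array([-0.03631608,  0.57006217,  1.02431355])}
[ 0.43703746 -0.03940197  1.08763676]
0.1 [ 0.1575017  -0.60453629  0.24776053] [-3.11506225e+00 -3.99018058e-01  3.08838083e-05] 0.9990084062518573
```

View pics/top0.png

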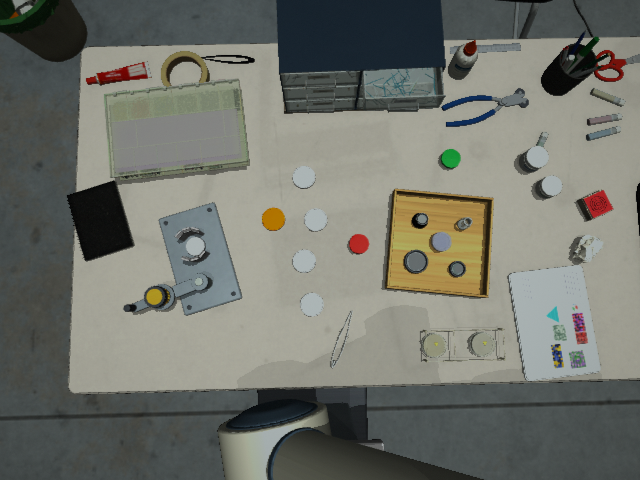

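View pics/scene0.png

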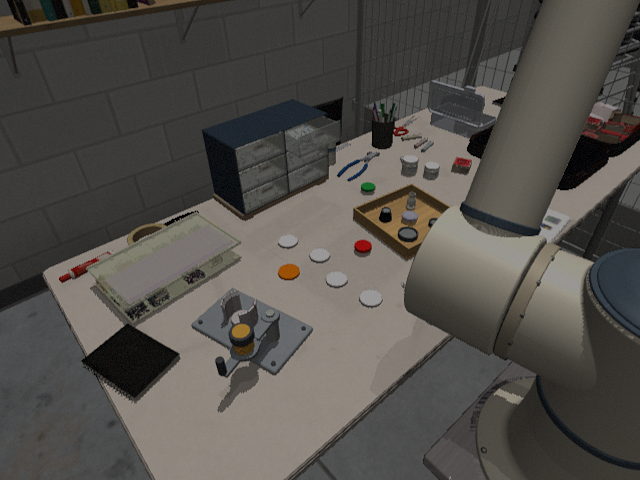

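Top view: four white discs at (304,177), (316,219), (303,261) and (312,304). The crate centre is near (440,243), with the large lens at (415,261). The cell's seat is at (194,246), its hub at (200,283), the ring at (156,297) and the pin at (130,308).

```bash
cat > h.py <<'E'
import cv2,numpy as np
from cell import arm,jaws,get_obs,vision,workorder
from scipy.spatial.transform import Rotation as Ro
def cal(n):
    c=vision.get_calibration(n); return np.array(c["camera_matrix"]),cv2.Rodrigues(np.array(c["rvec"]))[0],np.array(c["tvec"]).ravel()
def cast(n,uv,z):
    K,R,t=cal(n); o=-R.T@t; d=R.T@np.linalg.solve(K,[uv[0],uv[1],1.]); return (o+d*(z-o[2])/d[2])[:2]
def circ(n,mask,z,lo=100,hi=1200):
    "blobs of the mask: world contour at height z, enclosing-rectangle/ellipse centre and axes in mm"
    out=[]
    for c in cv2.findContours(mask.astype(np.uint8),cv2.RETR_EXTERNAL,cv2.CHAIN_APPROX_NONE)[0]:
        if lo<cv2.contourArea(c)<hi:
            w=np.array([cast(n,p[0],z) for p in c]); e=cv2.fitEllipse((w*1000).astype(np.float32))
            m=cv2.moments(c); out.append((np.array(e[0])/1000,e[1],(m["m10"]/m["m00"],m["m01"]/m["m00"])))
    return out
def discs(n="top",im=None):
    if im is None: im=vision.grab_frame(n)[0]
    hsv=cv2.cvtColor(im,cv2.COLOR_BGR2HSV)
    # opal discs are bluish-white, the table is warm
    b=im.astype(int); m=(b[...,0]>=b[...,2]-3)&(hsv[...,2]>170)
    m=cv2.morphologyEx(m.astype(np.uint8),cv2.MORPH_OPEN,np.ones((3,3)))
    return [r for r in circ(n,m,.006) if 38<r[1][0] and r[1][1]<60]
E
python3 - <<'E'
from h import *
ims={n:cv2.imread(f"pics/{n}0.png") for n in("top","scene")}
for n in ims:
    for r in discs(n,ims[n]): print(n,r[0].round(4),np.round(r[1],1),np.round(r[2]))
im=ims["top"]; print(im[177,304],im[200,280],im[261,415],im[246,194],im[283,200],im[240,220],im[220,316+0])
a=cv2.resize(im[195:320,115:250],None,fx=4.4,fy=4.4,interpolation=cv2.INTER_CUBIC); cv2.imwrite("pics/cellcrop.png",a)
a=cv2.resize(im[180:305,375:505],None,fx=4.4,fy=4.4,interpolation=cv2.INTER_CUBIC); cv2.imwrite("pics/cratecrop.png",a)
E
```

```text
top [ 0.4324 -0.0172] [42.4 46.1] [311. 304.]
top [ 0.5246 -0.0028] [43.  46.3] [304. 261.]
top [ 0.6124 -0.0292] [43.7 45.9] [315. 219.]
top [ 0.6762 -0.5426] [39.6 40.5] [552. 185.]
top [ 0.7069 -0.0056] [43.2 46.2] [303. 176.]
top [ 0.7407 -0.5164] [43.  44.5] [537. 156.]
[180 180 172] [155 167 168] [107 107 100] [180 179 170] [164 173 160] [141 135 121] [181 181 172]
```

View pics/cellcrop.png

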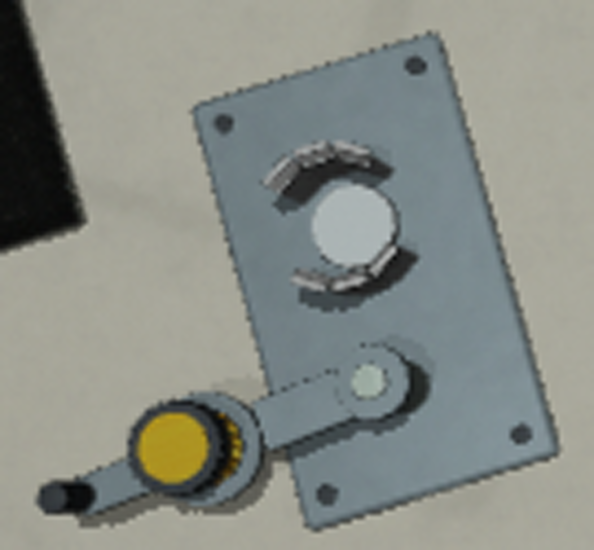

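View pics/cratecrop.png

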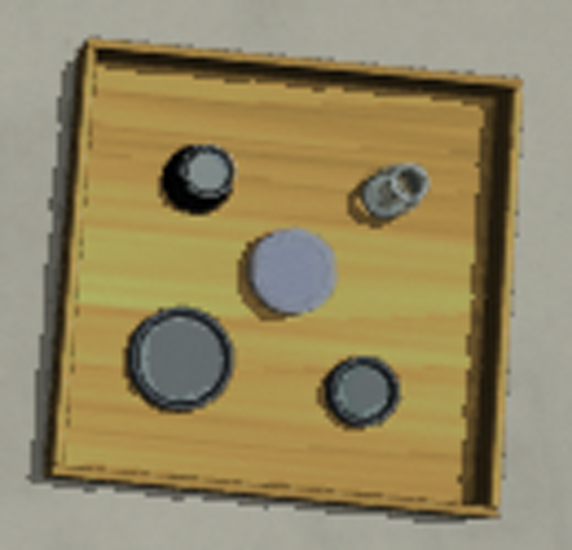

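Cell crop: the plate corners, the white seat circle and the open arm are clear. The arm points to image left, at about 1.7 rad. Crate crop: the large lens is at crop (180,360), with the pot at centre, loupe top left, vial top right and small lens bottom right. Next I measure all of these.

```bash
python3 - <<'E'
from h import *
im=cv2.imread("pics/top0.png"); b=im.astype(int)
# plate: bluish grey
m=((b[...,0]-b[...,2]>8)&(b[...,0]>70)).astype(np.uint8); m[:,:150]=0;m[:,260:]=0;m[:190]=0;m[330:]=0
m=cv2.morphologyEx(m,cv2.MORPH_CLOSE,np.ones((5,5)))
c=max(cv2.findContours(m,0,1)[0],key=cv2.contourArea)
# crop corners
cr=np.array([(193,107),(435,33),(557,452),(312,530)],float); bo=np.array([(224,123),(415,65),(521,433),(327,494)],float)
f=lambda a,o:(a+.5)/4.4-.5+np.array(o)
for q in(cr,bo):
    w=np.array([cast("top",p,.010) for p in f(q,(115,195))]); print(w.round(4).tolist(),w.mean(0).round(4),[round(float(np.linalg.norm(w[i]-w[i-1])),4) for i in range(4)],
     [round(float(np.degrees(np.arctan2(*(a[::-1])))),2) for a in (w[0]-w[3],w[1]-w[2],w[0]-w[1],w[3]-w[2])])
w=np.array([cast("top",p[0],.010) for p in c],np.float32); print("rect",cv2.minAreaRect(w*1000))
s=(b.min(2)>160).astype(np.uint8); s[:, :170]=0; s[:,215:]=0; s[:225]=0; s[270:]=0
print("seat",[(r[0].round(4),r[1],r[2]) for r in circ("top",s,.020,60)])
P=lambda a,z,o=(115,195):cast("top",f(np.array(a,float),o),z).round(4)
print("hub",P((368,380),.080),"ring",P((174,448),.114),"pin",P((53,497),.107))
cc=np.array([P(p,.034,(375,180)) for p in((88,38),(520,80),(497,515),(50,475))]);print("crate",cc.tolist(),cc.mean(0),np.degrees(np.arctan2(*(cc[0]-cc[3])[::-1])),np.degrees(np.arctan2(*(cc[0]-cc[1])[::-1])))
# lens: dark rim vs. yellow wood
hsv=cv2.cvtColor(im,cv2.COLOR_BGR2HSV); l=(hsv[...,1]<90).astype(np.uint8); l[:,:398]=0;l[:,432:]=0;l[:244]=0;l[280:]=0
print("lens",[(r[0].round(4),r[1],r[2]) for r in circ("top",l,.017,60)],P((182,358),.017,(375,180)))
# scene discs
si=cv2.imread("pics/scene0.png"); h=cv2.cvtColor(si,cv2.COLOR_BGR2HSV)
for uv in((288,242),(319,256),(337,280),(371,298)): print(uv,si[uv[1],uv[0]],cast("scene",uv,.006).round(4))
print(si[265,265])
E
```

```text
[[0.6201, 0.3044], [0.6539, 0.1876], [0.4501, 0.129], [0.4162, 0.2449]] [0.5351 0.2165] [0.2124, 0.1216, 0.2121, 0.1207] [16.27, 16.03, 106.14, 106.31]
[[0.6119, 0.2893], [0.6383, 0.1973], [0.4595, 0.1461], [0.4329, 0.2379]] [0.5357 0.2177] [0.1863, 0.0958, 0.186, 0.0956] [16.01, 15.95, 105.99, 106.14]
rect ((528.1817626953125, 241.2630157470703), (212.63116455078125, 174.11398315429688), 15.987703323364258)
seat [(array([0.5597, 0.2245]), (34.64458465576172, 35.97898483276367), (194.66894457099465, 245.75550493545936))]
hub [0.4831 0.2022] ring [0.4544 0.2769] pin [0.4348 0.3308]
crate [[0.6702, -0.1979], [0.6451, -0.4036], [0.4392, -0.3795], [0.4627, -0.1716]] [ 0.5543  -0.28815] -7.2235501784598695 83.04302609715327
lens [(array([ 0.5172, -0.2383]), (47.37608337402344, 48.85558319091797), (415.640586797066, 261.01833740831296))] [ 0.5172 -0.239 ]
(288, 242) [152 151 153] [ 0.6998 -0.0028]
(319, 256) [153 152 155] [ 0.6074 -0.0246]
(337, 280) [150 151 153] [ 5.182e-01 -5.000e-04]
(371, 298) [151 151 152] [ 0.4291 -0.0165]
[124 131 141]
```

```bash
cat >> h.py <<'E'
CY=np.radians(16.05); CELL=np.array([.5596,.2243])
def rv(psi): return (Ro.from_euler("z",psi)*Ro.from_euler("x",np.pi)).as_rotvec()
def best(p,psi):
    "of the two equivalent half turns take the one with the smaller last joint"
    c=[]
    for s in(psi,psi+np.pi):
        q=arm.solve_ik(list(p),rv(s))
        if q is not None: c.append((abs(q[5]),s))
    return min(c)[1]
def hover(p,psi):
    psi=best(p,psi); arm.movep(list(p),rv(psi)); return psi
def st(tag=""):
    o=get_obs(); print(tag,"t%.1f"%o["clock"],"p",np.round(o["position"],4),"F",np.round(o["force"],1),"gap %.3f ff %.1f"%(o["finger_gap"],np.max(o["finger_force"])),"q6 %.2f"%o["qpos"][5]); return o
def centre(xy,z,psi,open_=.76,up=.05,speed=.12):
    "squeeze across psi+90, then across psi, and keep hold"
    p=lambda h:[xy[0],xy[1],h]
    jaws.move_gripper(open_)
    a=hover(p(z+up),psi+np.pi/2); arm.line_to(p(z),max_speed=speed); jaws.move_gripper(.45); st("sq1")
    jaws.move_gripper(open_); arm.line_to(p(z+up),max_speed=.25)
    b=hover(p(z+up),psi); arm.line_to(p(z),max_speed=speed); jaws.move_gripper(.45); st("sq2")
    return b
E
python3 - <<'E'
from h import *
st()
xy=[.5172,-.2387]
jaws.move_gripper(.76); hover([*xy,.15],np.radians(-7)); st()
centre(xy,.021,np.radians(-7),up=.07)
jaws.move_gripper(.76); arm.line_to([*xy,.15],max_speed=.25); arm.movep([.45,-.02,.25],rv(best([.45,-.02,.25],0))); st()
im,_=vision.grab_frame("top"); cv2.imwrite("pics/t1.png",im)
hsv=cv2.cvtColor(im,cv2.COLOR_BGR2HSV); l=(hsv[...,1]<90).astype(np.uint8); l[:,:398]=0;l[:,432:]=0;l[:244]=0;l[280:]=0
print("lens",[(r[0].round(4),r[1],r[2]) for r in circ("top",l,.017,60)])
E
```

```text
t0.1 p [ 0.1575 -0.6045  0.2478] F [0.3 0.5 0.9] gap 0.999 ff 0.0 q6 -0.10
 t2.3 p [ 0.5171 -0.2395  0.1502] F [-0.1  0.3 -0.6] gap 0.759 ff 0.0 q6 1.16
sq1 t5.1 p [ 0.5177 -0.239   0.0224] F [-2.4  0.4 12.3] gap 0.555 ff 59.6 q6 -0.42
sq2 t8.3 p [ 0.5177 -0.239   0.0224] F [-2.6  1.2 12.4] gap 0.554 ff 59.5 q6 1.16
 t10.3 p [ 0.4505 -0.0207  0.2494] F [-0.1  0.1  0.3] gap 0.762 ff 0.0 q6 1.39
lens [(array([ 0.5172, -0.2373]), (47.55774688720703, 48.72306442260742), (415.18233618233614, 261.024013024013))]
```

View pics/t1.png

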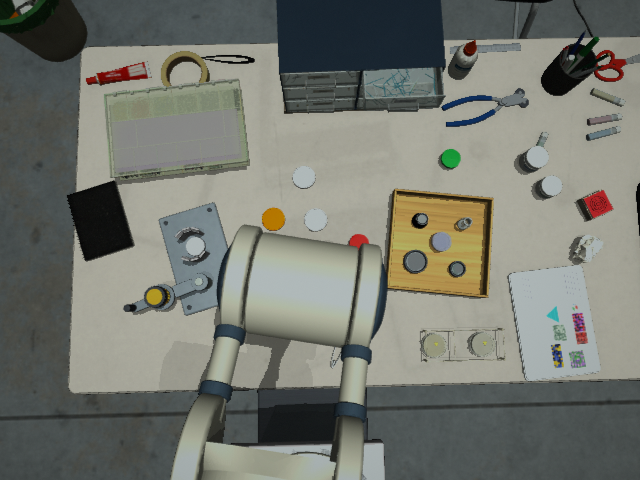

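The picture shows the crate unchanged, with the lens at (415,261). The tactile centre and the camera agree to within about 1 mm, so I pick and place the lens.

```bash
cat >> h.py <<'E'
def place(zp,dz_probe=.004,hov=.17):
    "held part down to TCP height zp over the cell, with force watch"
    psi=hover([*CELL,hov],CY); arm.line_to([*CELL,zp+.05],max_speed=.2); o=st("above")
    for z in np.arange(zp+.045,zp+.0001,-.005):
        arm.line_to([*CELL,z],max_speed=.08); f=get_obs()["force"]; 
        if np.linalg.norm(f)>12: st("contact z=%.4f"%z)
    arm.line_to([*CELL,zp],max_speed=.05); return st("placed")
E
python3 - <<'E'
from h import *
xy=[.5177,-.239]; z=.0243
psi=hover([*xy,.12],np.radians(-7)); arm.line_to([*xy,z],max_speed=.15); jaws.move_gripper(.45); st("grip")
arm.line_to([*xy,.17],max_speed=.2); st("lift")
place(z+.015)
E
```

```text
grip t12.5 p [ 0.5183 -0.2392  0.026 ] F [-2.6  2.4 16.1] gap 0.544 ff 58.8 q6 1.16
lift t13.3 p [ 0.5172 -0.2387  0.1692] F [-0.5 -0.6  0. ] gap 0.540 ff 61.5 q6 1.16
above t16.3 p [0.56   0.2242 0.0898] F [ 0.2  1.1 -0.3] gap 0.546 ff 61.5 q6 -1.57
placed t18.8 p [0.5595 0.2243 0.039 ] F [-0.3  0.2  0.7] gap 0.545 ff 85.1 q6 -1.57
```

```bash
python3 - <<'E'
from h import *
im,_=vision.grab_frame("scene"); st()
cv2.imwrite("pics/s2.png",cv2.resize(im[240:400,170:370],None,fx=4,fy=3.75,interpolation=cv2.INTER_CUBIC))
E
```

```text
t18.9 p [0.5596 0.2243 0.0392] F [-0.8  0.1 -0.1] gap 0.551 ff 85.1 q6 -1.57
```

View pics/s2.png

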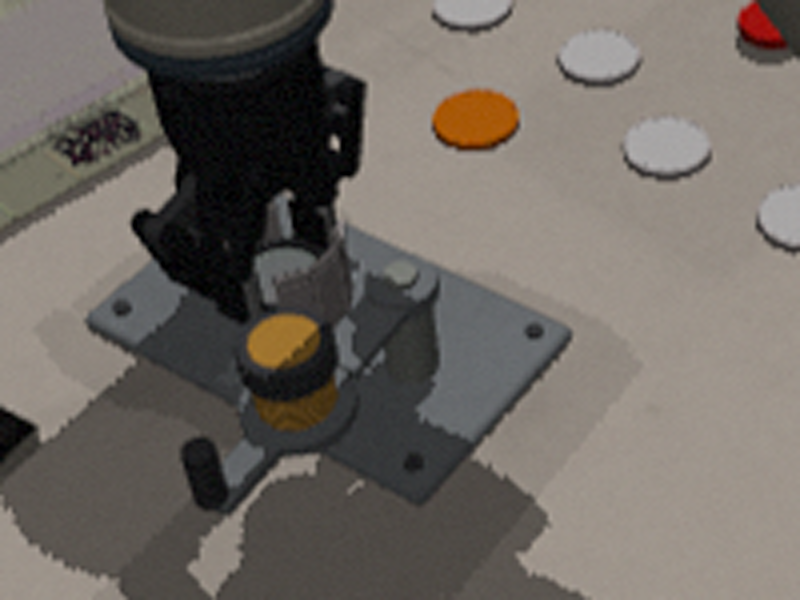

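The lens is between the jaws, at about crop (285,260). I lower it until it touches, then release.

```bash
python3 - <<'E'
from h import *
for z in(.038,.037,.036,.035,.034):
    arm.line_to([*CELL,z],max_speed=.03); arm.hold(.1); o=st("down")
    if o["force"][2]>8: break
jaws.move_gripper(.68); st("rel"); arm.line_to([*CELL,.17],max_speed=.2)
arm.movep([.42,-.25,.25],rv(best([.42,-.25,.25],0)))
im,_=vision.grab_frame("top"); st()
a=cv2.resize(im[195:320,115:250],None,fx=4.4,fy=4.4,interpolation=cv2.INTER_CUBIC); cv2.imwrite("pics/cell3.png",a)
for r in discs("top",im): print(r[0].round(4),np.round(r[1],1),np.round(r[2]))
E
```

```text
down t19.2 p [0.5597 0.2243 0.038 ] F [-0.9  0.2 -0.9] gap 0.546 ff 85.1 q6 -1.57
down t19.6 p [0.5596 0.2243 0.037 ] F [ 0.5 -0.5 -0.5] gap 0.542 ff 85.1 q6 -1.57
down t19.9 p [0.5597 0.2243 0.0364] F [-1.9 -0.3  7.4] gap 0.547 ff 85.9 q6 -1.57
down t20.3 p [0.5598 0.2243 0.0362] F [-4.8 -2.2 22.6] gap 0.546 ff 87.6 q6 -1.57
rel t20.5 p [0.5596 0.2243 0.0349] F [-0.8  0.4 -0. ] gap 0.683 ff 0.0 q6 -1.57
 t23.6 p [ 0.4202 -0.2497  0.2498] F [ 0.1  0.1 -0.1] gap 0.678 ff 0.0 q6 0.91
[ 0.4329 -0.0172] [44.3 47.1] [311. 304.]
[ 0.5248 -0.0029] [44.5 46.9] [304. 260.]
[ 0.613  -0.0295] [45.5 47.3] [315. 219.]
[ 0.6761 -0.5429] [41.4 42.3] [552. 185.]
[ 0.7067 -0.0062] [45.5 46.4] [304. 177.]
[ 0.7408 -0.5168] [45.5 45.7] [537. 156.]
```

View pics/cell3.png

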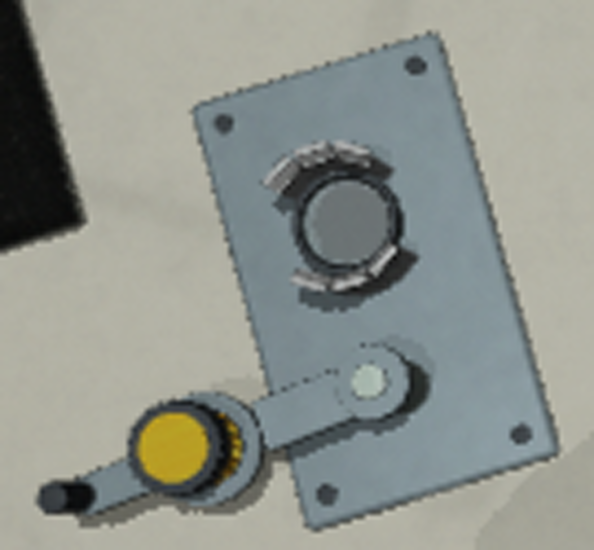

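The lens lies flat and centred between the jaws. Now the first disc.

```bash
cat >> h.py <<'E'
def find():
    im,_=vision.grab_frame("top"); d=[r[0] for r in discs("top",im) if r[0][1]>-.3 and np.linalg.norm(r[0]-CELL)>.06]
    return [np.round(x,4) for x in sorted(d,key=lambda x:x[0])],im
def pick_disc(xy,z=.0185):
    centre(xy,z,0.,up=.04); arm.line_to([*xy,.17],max_speed=.2); arm.hold(.1); o=st("lift"); return o["finger_gap"]>.4
def lower(zc):
    "guided placing: contact expected at about TCP height zc"
    hover([*CELL,.17],CY); arm.line_to([*CELL,zc+.03],max_speed=.2); st("above")
    for z in np.arange(zc+.03,zc-.006,-.001 if False else -.0015):
        arm.line_to([*CELL,z],max_speed=.06); f=get_obs()["force"][2]
        if f>7: break
    o=st("touch"); return o["position"][2],f
def release():
    p=get_obs()["position"]; jaws.move_gripper(.66); arm.line_to([*CELL,.17],max_speed=.25); return st("released")
E
python3 - <<'E'
from h import *
xy=np.array([.5247,-.0035])
print(pick_disc(xy)); print(lower(.032+.0185))
E
```

```text
sq1 t26.0 p [ 0.5231 -0.0036  0.0211] F [-22.7  -3.3  58.3] gap 0.450 ff 28.9 q6 -0.12
sq2 t29.0 p [ 0.5257 -0.0036  0.021 ] F [-6.8  0.7 41.7] gap 0.450 ff 35.5 q6 1.45
lift t30.0 p [ 0.5241 -0.0034  0.1689] F [-0.4 -0.3  0.2] gap 0.449 ff 0.0 q6 1.45
True
above t33.2 p [0.56   0.2243 0.0811] F [-0.3 -0.   0.1] gap 0.453 ff 0.0 q6 -1.57
touch t39.2 p [0.5598 0.2244 0.0476] F [-8.4 -3.3 29.6] gap 0.450 ff 14.9 q6 -1.57
(np.float64(0.04755250508652101), np.float64(29.616950468104083))
```

The fingertips rode over the disc: they sit about 14 mm ahead of the TCP at this gap, so the grasp was too high. I back off, look again and retry lower with a narrower opening.

```bash
sed -i 's/def centre(xy,z,psi,open_=.76/def centre(xy,z,psi,open_=.68/; s/def pick_disc(xy,z=.0185)/def pick_disc(xy,z=.0152)/' h.py
python3 - <<'E'
from h import *
arm.line_to([*CELL,.17],max_speed=.25); jaws.move_gripper(.68); arm.movep([.42,-.25,.25],rv(best([.42,-.25,.25],0)))
d,im=find(); print(d); st()
cv2.imwrite("pics/t4.png",im[150:350,100:400].repeat(2,0).repeat(2,1))
E
```

```text
[array([ 0.4329, -0.0172]), array([ 0.5393, -0.0083]), array([ 0.6129, -0.0296]), array([ 0.7068, -0.0062])]
 t42.5 p [ 0.4203 -0.2497  0.2499] F [ 0.2 -0.3 -0.1] gap 0.678 ff 0.0 q6 0.91
```

View pics/t4.png

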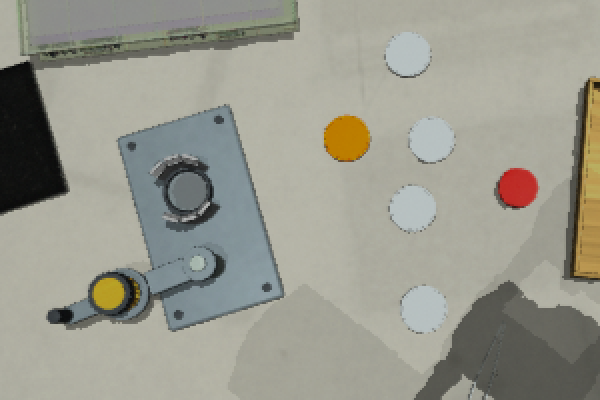

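Four discs are on the table. One has shifted to (0.539,-0.008), and the lens is still seated. I retry on the isolated nearest disc.

```bash
python3 - <<'E'
from h import *
print(pick_disc(np.array([.4332,-.0180])))
E
```

```text
sq1 t44.6 p [ 0.4336 -0.0183  0.0165] F [-2.4 -3.8 16.1] gap 0.548 ff 58.9 q6 -0.18
sq2 t47.4 p [ 0.4333 -0.018   0.0163] F [-2.8  0.6 11.5] gap 0.542 ff 59.5 q6 1.39
lift t48.4 p [ 0.4326 -0.0179  0.1691] F [0.  0.2 0.3] gap 0.543 ff 61.4 q6 1.39
True
```

```bash
python3 - <<'E'
from h import *
print(lower(.046)); release(); d,im=find(); print(d)
cv2.imwrite("pics/t5.png",im[150:350,100:400].repeat(2,0).repeat(2,1))
E
```

```text
above t51.6 p [0.56   0.2244 0.0767] F [ 0.3  0.8 -0.5] gap 0.543 ff 61.5 q6 -1.57
touch t56.6 p [0.5598 0.2244 0.0483] F [-4.7 -1.  15.3] gap 0.543 ff 63.3 q6 -1.57
(np.float64(0.04832567430272033), np.float64(15.311332381954744))
released t57.6 p [0.5595 0.2243 0.1701] F [-0.3  0.3 -0.1] gap 0.658 ff 0.0 q6 -1.57
[array([0.5511, 0.0189]), array([ 0.6126, -0.0297]), array([ 0.7067, -0.0062])]
```

View pics/t5.png

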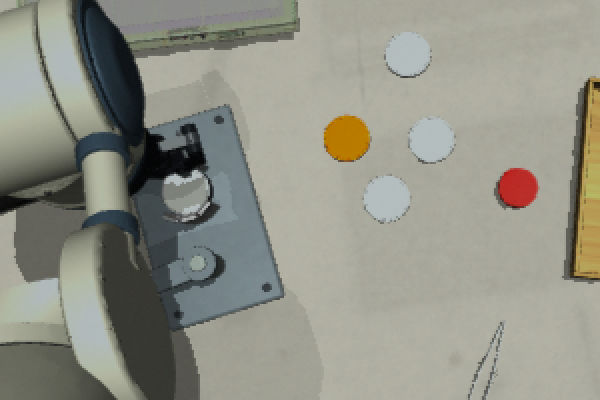

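The first disc is on the lens. The knocked disc is now at (0.551,0.019). I carry on with the others.

```bash
sed -i 's/zc+.03\]/zc+.012]/; s/np.arange(zc+.03,/np.arange(zc+.012,/' h.py; python3 - <<'E'
from h import *
for k in (1,2):
    d,_=find(); print(d)
    if not pick_disc(d[0]+[.0003,-.0007]): print("MISS"); break
    z,f=lower(.047+.006*k); print(z,f)
    if abs(z-(.048+.006*k))>.004: print("ODD"); break
    release()
d,im=find(); print(d)
cv2.imwrite("pics/t6.png",im[150:350,100:400].repeat(2,0).repeat(2,1))
E
```

```text
[array([0.5513, 0.019 ]), array([ 0.6126, -0.0297]), array([ 0.7066, -0.0061])]
sq1 t60.0 p [0.552  0.0184 0.0165] F [-2.2  1.1  9.2] gap 0.544 ff 59.9 q6 -0.08
sq2 t62.8 p [0.5519 0.0183 0.0164] F [-2.5 -0.4  8.2] gap 0.542 ff 60.1 q6 1.50
lift t63.9 p [0.5509 0.0183 0.1688] F [ 0.5 -0.7 -0.9] gap 0.544 ff 61.4 q6 1.50
above t67.2 p [0.5599 0.2244 0.0657] F [ 0.4 -0.2  0. ] gap 0.542 ff 61.5 q6 -1.57
touch t69.5 p [0.5598 0.2244 0.0543] F [-6.  -1.  23.7] gap 0.542 ff 64.4 q6 -1.57
0.05425661230793913 23.74541917123535
released t70.3 p [0.5595 0.2243 0.1702] F [ 0.7 -1.1 -0.1] gap 0.660 ff 0.0 q6 -1.57
[array([ 0.6126, -0.0297]), array([ 0.7067, -0.0062])]
sq1 t72.7 p [ 0.6132 -0.0302  0.0165] F [-1.7  1.8  8.2] gap 0.543 ff 60.1 q6 -0.15
sq2 t75.5 p [ 0.613  -0.0304  0.0161] F [-3.2  0.8  6.2] gap 0.543 ff 60.3 q6 1.42
lift t76.5 p [ 0.6122 -0.0303  0.1686] F [-0.1 -0.5 -0.3] gap 0.546 ff 61.4 q6 1.42
above t79.8 p [0.5599 0.2244 0.0716] F [-0.2 -0.1 -0. ] gap 0.545 ff 61.5 q6 -1.57
touch t82.1 p [0.5597 0.2243 0.06  ] F [-5.3 -1.4 19.3] gap 0.545 ff 63.7 q6 -1.57
0.060011111010369995 19.314705002444864
released t82.9 p [0.5596 0.2243 0.1703] F [-0.2  0.7  0.4] gap 0.662 ff 0.0 q6 -1.57
[array([ 0.7066, -0.0061])]
```

View pics/t6.png

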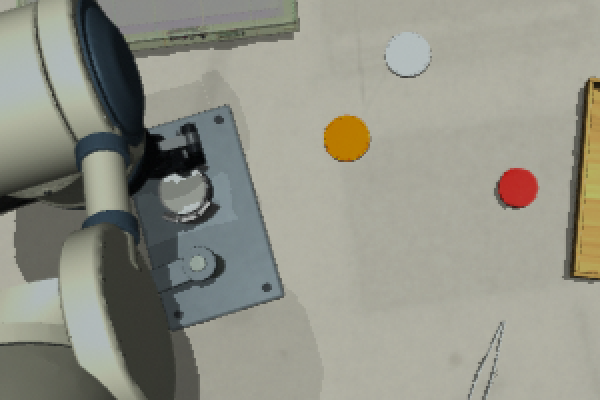

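Three discs are stacked and one is left on the table. I place it, then take a clear view.

```bash
python3 - <<'E'
from h import *
d,_=find()
if pick_disc(d[0]+[.0003,-.0007]):
    z,f=lower(.065); print(z,f)
    if abs(z-.066)<.004:
        release(); arm.movep([.42,-.1,.3],rv(best([.42,-.1,.3],0)))
        im,_=vision.grab_frame("top"); b=cv2.imread("pics/top0.png"); s,_=vision.grab_frame("scene")
        a=cv2.resize(im[195:320,115:250],None,fx=3.5,fy=3.5,interpolation=cv2.INTER_CUBIC); c=cv2.resize(s[280:400,170:320],(525,437),interpolation=cv2.INTER_CUBIC)[:, :320]
        cv2.imwrite("pics/c7.png",np.hstack([a,c])); print(a.shape)
        m=(im.min(2)>165).astype(np.uint8); m[:,:170]=0; m[:,215:]=0; m[:225]=0; m[270:]=0
        print([(r[0].round(4),r[1],r[2]) for r in circ("top",m,.056,60)]); st()
E
```

```text
sq1 t85.4 p [ 0.707  -0.0065  0.0161] F [-2.8  1.7  5.7] gap 0.543 ff 60.5 q6 -0.09
sq2 t88.2 p [ 0.7069 -0.0068  0.0157] F [-1.8  1.1  4.5] gap 0.546 ff 60.7 q6 1.48
lift t89.2 p [ 0.7061 -0.0067  0.1683] F [ 0.6 -0.1 -0.3] gap 0.541 ff 61.4 q6 1.48
above t92.5 p [0.56   0.2244 0.0776] F [ 0.1 -0.3  0.1] gap 0.545 ff 61.5 q6 -1.57
touch t94.7 p [0.5598 0.2244 0.0656] F [-2.4 -0.8 10.9] gap 0.539 ff 62.8 q6 -1.57
0.06560256683438012 10.911577801102485
released t95.6 p [0.5596 0.2243 0.1703] F [ 0.4 -0.8 -0.9] gap 0.660 ff 0.0 q6 -1.57Traceback (most recent call last):
  File "<stdin>", line 9, in <module>
    return _nx.concatenate(arrs, 1, dtype=dtype, casting=casting)
           ~~~~~~~~~~~~~~~^^^^^^^^^^^^^^^^^^^^^^^^^^^^^^^^^^^^^^^
ValueError: all the input array dimensions except for the concatenation axis must match exactly, but along dimension 0, the array at index 0 has size 438 and the array at index 1 has size 437
```

```bash
python3 - <<'E'
from h import *
im,_=vision.grab_frame("top"); s,_=vision.grab_frame("scene")
a=cv2.resize(im[195:320,115:250],(470,437),interpolation=cv2.INTER_CUBIC); c=cv2.resize(s[280:400,170:320],(525,437),interpolation=cv2.INTER_CUBIC)[:, :320]
cv2.imwrite("pics/c7.png",np.hstack([a,c]))
m=(im.min(2)>165).astype(np.uint8); m[:,:170]=0; m[:,215:]=0; m[:225]=0; m[270:]=0
print([(r[0].round(4),r[1],r[2]) for r in circ("top",m,.056,60)]); st()
E
```

```text
[(array([0.5593, 0.2255]), (43.88338088989258, 45.24748611450195), (189.85433422698836, 244.12153708668453))]
 t98.2 p [ 0.4201 -0.0999  0.2999] F [ 0.2 -0.2  0.5] gap 0.662 ff 0.0 q6 1.20
```

View pics/c7.png

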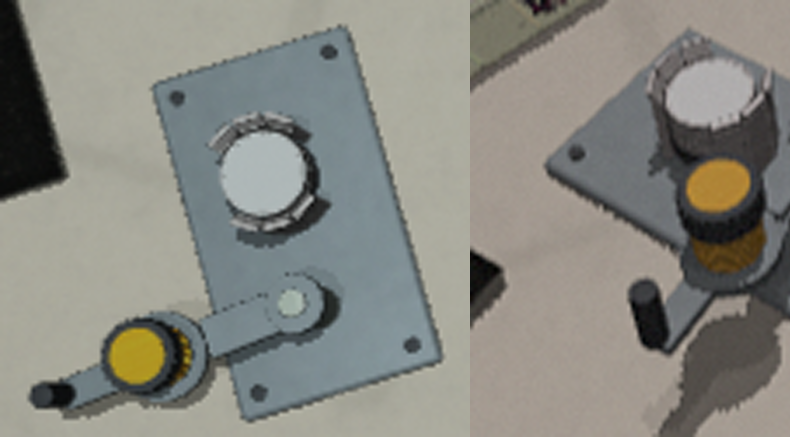

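The stack is flat and centred with all four discs. Next I pinch the handle pin and swing the arm closed.

```bash
cat >> h.py <<'E'
PIV=CELL-.08*np.array([np.cos(CY),np.sin(CY)])
def pinp(a,r=.138): return PIV+r*np.array([np.cos(CY+a),np.sin(CY+a)])
E
python3 - <<'E'
from h import *
a0=1.646; z=.096
A=np.linspace(a0,-.01,19); ok=None
for s in(0,np.pi,-np.pi):
    q=[arm.solve_ik([*pinp(a),z],rv(CY+a+s)) for a in A]
    if all(x is not None for x in q):
        j=[x[5] for x in q]; print(s,np.round([j[0],j[-1]],2),np.abs(np.diff(j)).max())
        if np.abs(np.diff(j)).max()<.5 and (ok is None or max(map(abs,j))<ok[0]): ok=(max(map(abs,j)),s)
s=ok[1]; print(pinp(a0))
jaws.move_gripper(.45); arm.movep([*pinp(a0),.18],rv(CY+a0+s)); arm.line_to([*pinp(a0),z],max_speed=.12); st("at pin")
jaws.move_gripper(0.); st("grip")
for a in A[1:]:
    arm.line_to([*pinp(a),z],rv(CY+a+s),max_speed=.12)
    o=get_obs()
    if np.linalg.norm(o["force"])>35: st("F a=%.2f"%a)
arm.hold(.2); o=st("closed"); v=o["position"][:2]-PIV; print("angle",np.arctan2(v[1],v[0])-CY)
E
```

```text
0 [0.19 1.58] 0.08672544508893543
3.141592653589793 [-2.95 -1.56] 0.08672544508893498
-3.141592653589793 [-2.95 -1.56] 0.08672544508893454
[0.4347083  0.33156134]
at pin t101.0 p [0.4351 0.3316 0.0966] F [-0.2 -0.1  0.3] gap 0.452 ff 0.0 q6 0.19
grip t101.4 p [0.4351 0.3318 0.0968] F [-0.9 -1.   7.3] gap 0.137 ff 58.4 q6 0.19
closed t106.2 p [0.6163 0.2396 0.0969] F [2.8 2.5 7. ] gap 0.140 ff 61.1 q6 1.58
angle -0.0069228226994472175
```

```bash
python3 - <<'E'
from h import *
jaws.move_gripper(.35); p=get_obs()["position"]; arm.line_to([p[0],p[1],.18],max_speed=.15); jaws.move_gripper(.66)
p0=CY+np.pi; arm.movep([*CELL,.18],rv(p0)); arm.line_to([*CELL,.104],max_speed=.12); st("at ring")
jaws.move_gripper(.2); o=st("grip"); z=.104; t=0
while t<2.69:
    t+=.15; 
    if get_obs()["force"][2]<15 and t<2.1: z-=.15*.00286
    arm.line_to([*CELL,z],rv(p0-t),max_speed=.02); o=get_obs()
    print("%.2f z%.4f F%s M%.2f q6 %.2f t%.1f gap %.3f"%(t,o["position"][2],np.round(o["force"],1),o["moment"][2],o["qpos"][5],o["clock"],o["finger_gap"]))
    if o["clock"]>175 or np.linalg.norm(o["force"])>60: break
E
```

```text
at ring t111.2 p [0.56   0.2244 0.1045] F [0.5 0.2 0.5] gap 0.664 ff 0.0 q6 -1.57
grip t111.5 p [0.5602 0.2245 0.1052] F [-0.6 -0.1  7. ] gap 0.453 ff 59.2 q6 -1.57
0.15 z0.1048 F[-2.  -0.4  7.2] M-0.11 q6 -1.42 t111.8 gap 0.449
0.30 z0.1044 F[-0.8 -2.   7.3] M-0.11 q6 -1.27 t112.1 gap 0.450
0.45 z0.1039 F[-1.1 -1.1  7.2] M-0.12 q6 -1.12 t112.4 gap 0.445
0.60 z0.1035 F[-1.6 -1.2  7.5] M-0.12 q6 -0.97 t112.7 gap 0.444
0.75 z0.1030 F[-1.6 -1.4  7.9] M-0.11 q6 -0.82 t113.0 gap 0.447
0.90 z0.1026 F[-1.6 -3.   6.7] M-0.11 q6 -0.67 t113.3 gap 0.447
1.05 z0.1022 F[-2.7 -1.6  8.1] M-0.04 q6 -0.52 t113.6 gap 0.449
1.20 z0.1018 F[-2.6 -2.7  8.8] M-0.17 q6 -0.37 t113.9 gap 0.447
1.35 z0.1013 F[-3.4 -3.3  9.1] M-0.11 q6 -0.22 t114.2 gap 0.451
1.50 z0.1009 F[-3.6 -3.6 10.1] M-0.10 q6 -0.07 t114.5 gap 0.450
1.65 z0.1005 F[-3.7 -2.9 10.8] M-0.06 q6 0.08 t114.8 gap 0.452
1.80 z0.1001 F[-4.3 -3.1 10.7] M-0.08 q6 0.23 t115.1 gap 0.442
1.95 z0.0996 F[-3.8 -3.1 11.5] M-0.14 q6 0.38 t115.4 gap 0.446
2.10 z0.0993 F[-5.4 -3.2 12.4] M-0.09 q6 0.53 t115.7 gap 0.443
2.25 z0.0991 F[-5.5 -3.3 10.7] M-0.02 q6 0.68 t116.0 gap 0.448
2.40 z0.0990 F[-5.  -2.   8.2] M0.04 q6 0.83 t116.3 gap 0.446
2.55 z0.0989 F[-4.9 -2.1  9.1] M-0.01 q6 0.98 t116.6 gap 0.451
2.70 z0.0989 F[-5.2 -1.6  8.2] M0.03 q6 1.13 t116.9 gap 0.449
```

```bash
python3 - <<'E'
from h import *
p0=CY+np.pi; z=get_obs()["position"][2]-.0005
for t in np.arange(2.85,3.7,.15):
    arm.line_to([*CELL,z],rv(p0-t),max_speed=.02); o=get_obs()
    print("%.2f z%.4f F%s M%s"%(t,o["position"][2],np.round(o["force"],1),np.round(o["moment"],2)))
jaws.move_gripper(.66); st("rel"); arm.line_to([*CELL,.19],max_speed=.15)
arm.movep([.42,-.1,.3],rv(best([.42,-.1,.3],0))); st()
im,_=vision.grab_frame("top"); s,_=vision.grab_frame("scene")
a=cv2.resize(im[195:320,115:250],(430,400),interpolation=cv2.INTER_CUBIC); c=cv2.resize(s[270:370,185:275],(360,400),interpolation=cv2.INTER_CUBIC)
cv2.imwrite("pics/c8.png",np.hstack([a,c]))
d=vision.grab_frame("top")[1]; K,R,t=cal("top"); pr=lambda X:(lambda c:(K@c/c[2])[:2])(R@np.array(X)+t)
for zz in(.108,): 
    u,v=pr([*CELL,zz]).round().astype(int); q=np.median(d[v-3:v+4,u-3:u+4]); c=np.linalg.solve(K,[u,v,1.])*q; print("ring top",R.T@(c-t))
hsv=cv2.cvtColor(im,cv2.COLOR_BGR2HSV); m=cv2.inRange(hsv,(18,150,100),(35,255,255)); m[:,240:]=0; m[:200]=0; m[320:]=0
print([(r[0].round(4),r[1]) for r in circ("top",m,.108,60)])
E
```

```text
2.85 z0.0990 F[-6.2 -0.8  7.4] M[-0.17  0.92  0.03]
3.00 z0.0990 F[-7.5 -0.9  7.8] M[-0.16  1.03  0.04]
3.15 z0.0990 F[-5.5 -0.2  7.5] M[-0.04  1.13  0.02]
3.30 z0.0990 F[-6.3  0.6  6.9] M[0.03 1.07 0.  ]
3.45 z0.0990 F[-6.6  0.3  7.9] M[0.11 1.09 0.02]
3.60 z0.0990 F[-6.7  1.   6.2] M[ 0.16  1.16 -0.01]
rel t119.0 p [0.5599 0.2243 0.0986] F [ 0.1 -0.1 -0.2] gap 0.656 ff 0.0 q6 2.03
 t121.1 p [ 0.4204 -0.0996  0.2997] F [-0.2  0.5 -1.1] gap 0.658 ff 0.0 q6 1.20
ring top [0.5592658  0.22330065 0.10830202]
[(array([0.5593, 0.2254]), (27.61338996887207, 28.037473678588867))]
```

View pics/c8.png

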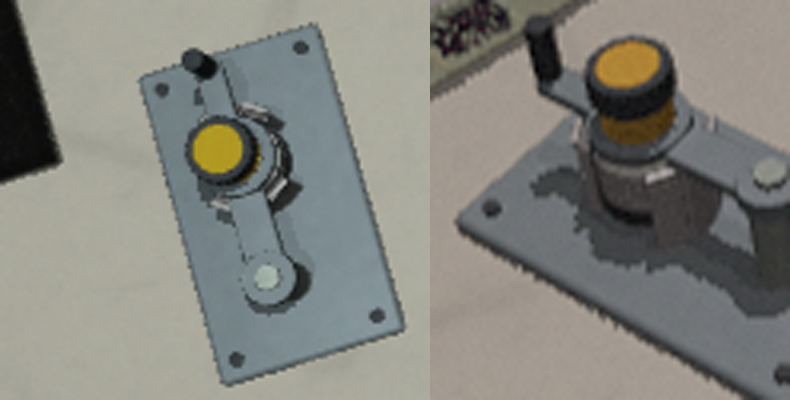

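The arm is closed along the cell axis. The ring top is at z = 0.108, so it has sunk 5.7 mm (about 2 rad), which is snug for four discs. The robot is clear, so I hand in.

```bash
python3 -c "
from h import *
print(workorder.close_job())"
```

```text
the job is handed in; nothing more can be done
None
```

I handed the job in at about 121 s of robot time; no verdict came back. The large lens and all four opal discs are stacked flat in the cell, the arm is closed, and the ring is screwed down snug, with the other four things left in the crate.

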